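Fit the two-window optical slider into its housing

ROBOT

A 6-joint arm with a two-finger parallel gripper is mounted at the origin on a cart in front of the work surface, level with it; the furniture and walls round the work are solid. World frame = base frame: x ahead of the robot, y to its left, z up, the work surface at z = 0. Lengths are in m, angles in rad, forces in N, time in s.
With the tool pointing down it reaches from about 0.225 to 0.875 m from the base axis. Payload 3.4 kg.
Tool frame: the origin (TCP) lies where the fingers leave the gripper's body, on its centre line; the fingertips stand 73 mm ahead of it and the grasp point (between the pads) lies 54 mm ahead of it (manip.pinch_z is the distance from the TCP to the grasp point, in m); z points along the fingers, y is the line along which they close (so a half turn about z gives the same grasp; the last joint's range is limited). The gripper opens to 85 mm and grips with 20 to 120 N. Pads are 22 mm wide; open, the fingers measure 114 mm over their backs; the gripper's body (76 mm by 85 mm) begins 54 mm behind the grasp point. The pads swing forward as they close: fully open they stand 13 mm farther back than shut.
Start: joints at [-1.257, 0.276, 1.505, -0, 1.361, -0.121], TCP at [0.242, -0.522, 0.304] pointing down, gripper open.
Joint ranges: [-2.89, 2.89], [-0.75, 2.08], [0.22, 2.7], [-1.18, 4.32], [0.11, 2.71], [-2.7, 2.7]. Speed limits (rad/s): [2.57, 2.57, 3.14, 3.14, 3.14, 3.14].

INTERFACE

Orientations are given as a unit quaternion [w, x, y, z].
In Python, from rig import readout, imaging, manip gives the robot as it stands. The module is installed in compiled form; this text tells all that it offers.
- The arm moves only by the tool servo_tool, never from a script. Its argument "moves" is a list of rows, each an object with "dp": the shift along the tool's x, y, z in units of 0.2 m (1.0 is 0.2 m), a list of three; "delta_rot": the turn, a rotation vector about the tool's x, y, z in units of 0.1 rad (1.0 is 0.1 rad), a list of three; "fingers": the opening, from 0 (shut) to 1 (fully open). In form: [{"dp": [dx, dy, dz], "delta_rot": [wx, wy, wz], "fingers": fingers}, ...]. A call has 1 to 5 rows; each row shifts and turns the commanded pose from where the row before left it, along the tool's axes as they then stand; what a row does not reach is not made up. A row lasts 1/10 s, in which the tool goes at most 50 mm and 8.59 degrees, less where a joint would pass 70% of its speed; a pose out of reach is approached as far as the arm can. A call with a number of a shift or a turn outside -1 to 1 is refused whole. A call with a gripper value outside its range is refused whole. The fingers move at their own pace and stop on an object; "force" is the grip in N (left out, the last holds). Time passes only in rows, so rows that do not move let the fingers close. It gives the time, the measured TCP pose, the force, the opening and the grip force at its end, in the units of the state.
- readout.get_state(): the state, without advancing time (a new reading comes with each control period).
- imaging.get_image(name): name is "side" or "top"; returns (picture, depth): 480x640x3 uint8, red, green, blue; 480x640 float32, m along the optical axis (not along the pixel's ray), 0 where there is no reading.
- imaging.calibration(name): a dict with "intrinsics" (3x3 intrinsics, pixels), "dist" ([k1, k2, p1, p2, k3] as OpenCV has them; the pictures are not rectified), "R" (3x3) and "t" (3): a world point X has camera coordinates R X + t. Camera axes: x right, y down, z forward; pixel columns grow to the right and rows downward; lengths in m; the calibration is good to about 2 mm. A picture is of the moment at which its call begins. calibration takes no time and is no camera call.
- manip.sign_off(): hands the job in; it is judged then, once.
The state is a dict: "clock": time; "qpos": joint angles; "qd": joint speeds; "effort": joint torques, N m; "position": TCP position; "ee_rot": TCP orientation; "contact_force": force on the tool from outside, world axes, zero at the start; "moment": the same for the moment, N m; "width": finger opening in m; "gripper_force": force on a finger pad.
Only numpy, scipy, OpenCV 4.12 (cv2) and the standard library are available. Lean on these libraries where they do the work, as an engineer would, in place of code of your own. Each camera call takes 0.05 s, during which the arm holds its last target. There are 200 camera calls.

TASK

From the sloping pocket tray, pluck the slider with two round windows and slide it, nose (the narrower end) first and upper face up, into the slot of the grey housing until it is fully home against the stop, without forcing it. Let go of it there. Leave the other two sliders in their pockets, and do not disturb the lab timer or the small objective canister on the bench.

Things in the scene. Friction and masses are not known exactly. Their poses are not given: they have to be found in the camera images.
- tray: grey tray, 150 long x 240 wide, on a fixed steel stand, sloping 30 degrees up towards its own +x; highest edge 105 above the bench. Origin: on the bench under the middle; x horizontal along the rise, y across, z up. Three pockets side by side, 76 apart in y, lengths up the slope, each with one slider (which is where varies), so sliders are 40 apart
- finger_channel (a point): middle of the tray's finger channel, level with the sliders' undersides. The channel is 48 long (up the slope), crosses all pockets at mid-length and bares both long edges of each slider there; its floor is 8 below the undersides. Elsewhere the pocket walls reach to 1 mm below the sliders' upper faces. Axes as the tray's
- slider_two: the slider to be moved: flat aluminium optical slider, 130 long (own x) x 36 wide (own y) x 12 thick (own z); two round windows of 24 mm. 0.1 to 0.2 kg. Origin: centre of its underside. +x along its length to the nose, z out of its upper face; in the tray +x points up the slope. The last 12 at the nose are only 30 wide x 8 thick; three fine grooves cross the upper face at the rear
- slider_two_nose (a point): middle of the nose face of the slider with two windows (65 mm ahead of the slider's centre, mid-thickness); axes as the slider's
- slider_two_rear (a point): middle of the rear face of the slider with two windows, 130 mm behind the nose; axes as the slider's
- slider_one: a slider to leave alone: flat aluminium optical slider, 130 long (own x) x 36 wide (own y) x 12 thick (own z); one round window of 30 mm. Origin and axes as for the slider with two windows
- slider_bar: a slider to leave alone: flat aluminium optical slider, 130 long (own x) x 36 wide (own y) x 12 thick (own z); one long rectangular window, 66 x 16. Origin and axes as for the slider with two windows
- housing: grey slider housing, fixed, 106 long (x) x 76 wide x 67.5 high on a 112 x 90 foot, with a round lens port (52 wide, 20 high) on top and a thumbscrew on its +y side. Origin: on the bench under its middle; +x is the way the slider goes in, z up. Slot: level, 39 wide x 14.5 high, floor 40 above the bench, 100 deep to a hard stop; 30 of a slider that is home stay outside
- slot_mouth (a point): middle of the slot's mouth, in the housing's -x face, 47.25 mm above the bench; axes as the housing's
- slot_stop (a point): middle of the stop at the inner end of the slot, 100 mm in from the mouth; axes as the housing's
- lab_timer: white lab timer lying on the bench, 60 x 64 x 16; origin: centre of its underside. A bystander
- objective_can: small upright screw canister for a microscope objective, 37 across, 48 high, white with a blue lid; origin: centre of its underside. A bystander

How it is judged:
On the way:
1. the slider with two windows is lifted clear out of its pocket (z of slider_two in the frame of tray above 0.09 m), for 0.2 s.
At the end, for the whole second after the job is handed in: The slider with two windows is in the housing's slot, upper face up, at rest and let go, its nose within 3.5 mm of the stop; the other two sliders are still in their pockets (moved less than 12 mm) (x of slider_two_nose in the frame of slot_stop above -0.0035 m and y of slider_two_nose in the frame of slot_stop between -0.004 and 0.004 m and z of slider_two_nose in the frame of slot_stop between -0.005 and 0.005 m and angle between slider_two's own z axis and vertical below 0.1 rad and linear speed of slider_two below 0.01 m/s and distance of each of slider_one, slider_bar from where it was at the start of the episode below 0.012 m); the robot touches nothing.
It fails at once if the slider is forced: it presses on the housing with more than 60 N (contact force between slider_two and housing above 60 N).
It fails at once if the timer or the canister is moved more than 30 mm (distance of any of lab_timer, objective_can from where it was at the start of the episode above 0.03 m).
It also fails if it takes over 48 s, if anything falls off the work surface, if the arm or the gripper's body presses on something with over 40 N, if the wrist force passes 120 N, or if a joint passes its speed limit or range.

## Working session

There is one attempt and no reset: what is moved stays moved. The work goes in short steps, Python scripts to look and compute and a tool call to move; the robot and the scene stay as the last step left them, time stands still between calls to the robot, and variables do not carry over. Pictures are saved under pics/ and viewed, at most 10 in all, crops included, and the job is handed in when it is done.

Besides the shell and the picture viewer there is one more tool, called after "Call:" by a JSON object that holds its "op" and its "data". servo_tool: Moves the arm, as the interface text tells. Its arguments: {"type":"object","properties":{"moves":{"type":"array"},"force":{"type":"number"}},"required":["moves"]}

```bash
mkdir -p pics; python3 - <<'E'
from rig import readout, imaging, manip
import cv2, numpy as np
for n in("top","side"):
    p,d=imaging.get_image(n); cv2.imwrite(f"pics/{n}0.png",p[:,:,::-1]); np.savez(f"{n}0.npz",p=p,d=d)
    c=imaging.calibration(n); print(n,c)
print(readout.get_state())
E
```

```text
top {'intrinsics': array([[545.96838675,   0.        , 318.48393596],
       [  0.        , 545.96838675, 240.08416976],
       [  0.        ,   0.        ,   1.        ]]), 'dist': array([-0.01123055,  0.        ,  0.        ,  0.        ,  0.        ]), 'R': array([[-5.07965890e-04, -9.99874182e-01,  1.58543808e-02],
       [-9.93975736e-01, -1.23278510e-03, -1.09593417e-01],
       [ 1.09599173e-01, -1.58145395e-02, -9.93850050e-01]]), 't': array([0.1043426 , 0.54836784, 1.12673574])}
side {'intrinsics': array([[464.8948626 ,   0.        , 319.07258378],
       [  0.        , 464.8948626 , 244.98652105],
       [  0.        ,   0.        ,   1.        ]]), 'dist': array([-0.05783207,  0.        ,  0.        ,  0.        ,  0.        ]), 'R': array([[-9.58534879e-01, -2.84974737e-01,  5.34475218e-04],
       [-1.64869147e-01,  5.53018583e-01, -8.16693707e-01],
       [ 2.32441500e-01, -7.82917522e-01, -5.77071142e-01]]), 't': array([0.55584684, 0.09511107, 0.87577008])}
{'clock': 0.1, 'qpos': array([-1.25699623e+00,  2.76497033e-01,  1.50599363e+00, -7.90318194e-08,
        1.36073824e+00, -1.21006531e-01]), 'qd': array([ 0.00023856, -0.00227282, -0.00042652,  0.00119197, -0.00022898,
       -0.0006551 ]), 'effort': array([ 8.55718863e-04, -4.17699945e+01, -2.46405977e+01, -3.45263279e-04,
        5.79659725e-03,  1.18764228e-05]), 'position': array([ 0.24208901, -0.52115333,  0.30315108]), 'ee_rot': array([-8.14322262e-04,  9.76460504e-01,  2.15694727e-01, -7.87809177e-05]), 'contact_force': array([-0.30850536,  0.14991759, -0.85811264]), 'moment': array([ 0.05647454,  0.06149742, -0.02906074]), 'gripper_force': 0.0, 'width': 0.0852597330144292}
```

View pics/top0.png

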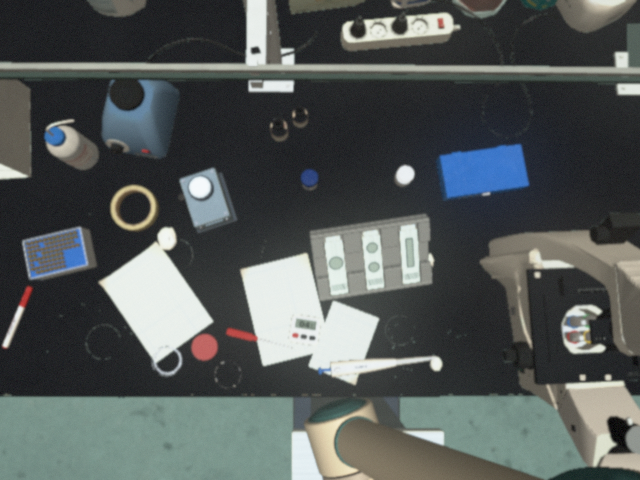

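View pics/side0.png

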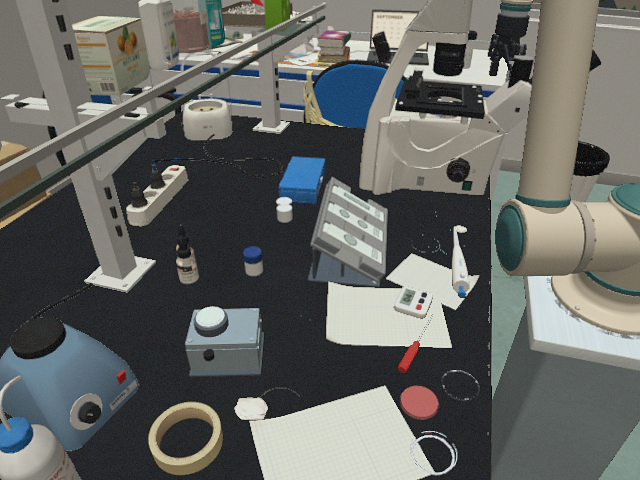

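The top view shows the tray around (372,258), with slider_two in the middle pocket. The housing is around (207,200), and its thumbscrew side faces the side camera. Next I'll enlarge both.

```bash
cat > h.py <<'E'
import numpy as np, cv2
from rig import imaging
def load(n,k="0"):
    z=np.load(f"{n}{k}.npz"); return z["p"],z["d"]
def w(n,u,v,d=None,z=None):
    "world point of pixel from depth d, or on the plane of height z"
    c=imaging.calibration(n); x,y=cv2.undistortPoints(np.array([[[u,v]]],float),c["intrinsics"],c["dist"])[0,0]
    r=np.array([x,y,1.]); R,t=c["R"],c["t"]; o=-R.T@t; g=R.T@r
    return o+g*(d if z is None else (z-o[2])/g[2])
def px(n,X):
    c=imaging.calibration(n); return cv2.projectPoints(np.array(X,float).reshape(-1,3),cv2.Rodrigues(c["R"])[0],c["t"],c["intrinsics"],c["dist"])[0][:,0]
def cloud(n,d,x0,y0,x1,y1):
    return np.array([[u,v,*w(n,u,v,d[v,u])] for v in range(y0,y1) for u in range(x0,x1) if d[v,u]>0])
E
python3 - <<'E'
from h import *
p,d=load("top")
a=cv2.resize(p[205:305,305:440],None,fx=4,fy=4,interpolation=cv2.INTER_CUBIC)
b=cv2.resize(p[160:260,170:245],None,fx=3.3,fy=4,interpolation=cv2.INTER_CUBIC)
cv2.imwrite("pics/c1.png",np.hstack([a,b])[:,:,::-1])
p2,d2=load("side")
a=cv2.resize(p2[170:290,300:400],None,fx=4,fy=4,interpolation=cv2.INTER_CUBIC)
b=cv2.resize(p2[290:390,175:275],None,fx=4,fy=4.8,interpolation=cv2.INTER_CUBIC)
cv2.imwrite("pics/c2.png",np.hstack([a,b])[:,:,::-1])
# tray plane: fit
C=cloud("top",d,312,220,432,298); P=C[:,2:]
# slider upper faces: points roughly
q=P[(P[:,2]>.03)]
A=np.c_[q[:,:2],np.ones(len(q))]; 
for _ in range(8):
    s=np.linalg.lstsq(A,q[:,2],rcond=None)[0]; r=q[:,2]-A@s; k=abs(r)<max(.003,2*r.std()*.5); A,q=A[k],q[k]
print("plane",s,"slope",np.degrees(np.arctan(np.hypot(*s[:2]))),"dir",np.degrees(np.arctan2(s[1],s[0])),len(q),r.std())
C=cloud("top",d,175,160,240,240);P=C[:,2:]
print(np.histogram(P[:,2],bins=np.arange(-.01,.1,.005)))
t=P[(abs(P[:,2]-.0675)<.006)]
print(len(t),cv2.minAreaRect(t[:,:2].astype(np.float32)),t[:,2].mean())
l=P[P[:,2]>.08];print(len(l),cv2.minEnclosingCircle(l[:,:2].astype(np.float32)),np.median(l[:,2]))
E
```

```text
Traceback (most recent call last):
  File "h.py", line 13, in cloud
    return np.array([[u,v,*w(n,u,v,d[v,u])] for v in range(y0,y1) for u in range(x0,x1) if d[v,u]>0])
                           ~^^^^^^^^^^^^^^
  File "h.py", line 7, in w
    c=imaging.calibration(n); x,y=cv2.undistortPoints(np.array([[[u,v]]],float),c["intrinsics"],c["dist"])[0,0]
ValueError: time passes only in moves, steps and waits
```

View pics/c1.png

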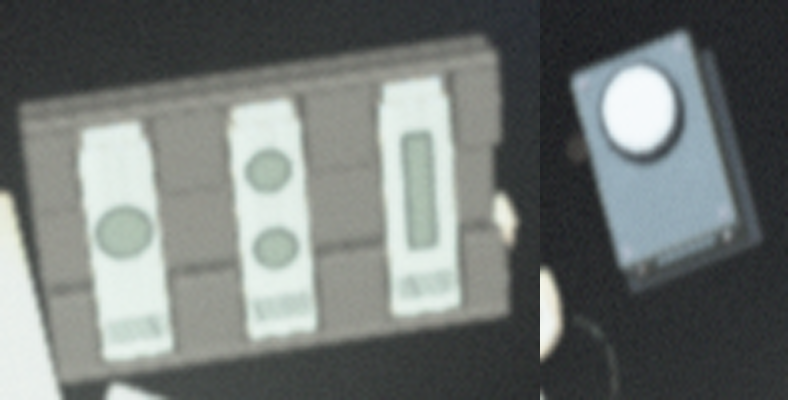

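View pics/c2.png

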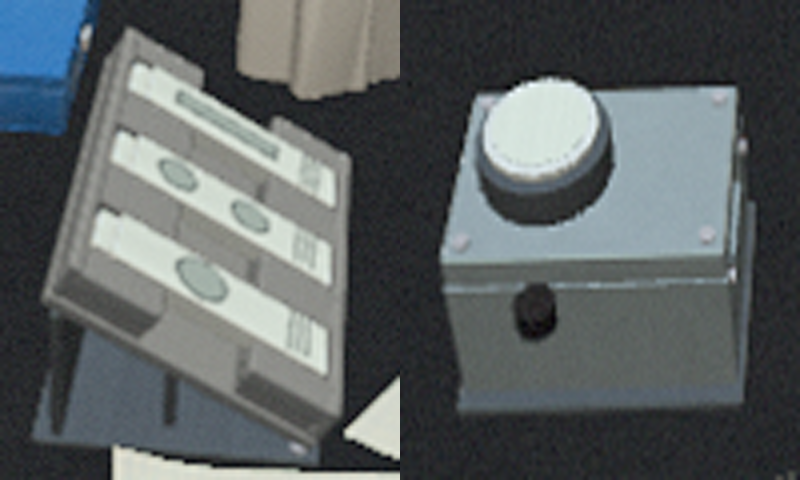

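The crops show the middle slider with windows at top px ≈(372,247.8) and (373.8,267). Its nose edge is near y≈230 and its rear near y≈289. The housing's lens port is towards its far (+x) end, and the mouth faces the robot. I'll cache the calibration and fit both objects.

```bash
cat > h.py <<'E'
import numpy as np, cv2, pickle, os
if not os.path.exists("cal.pkl"):
    from rig import imaging
    pickle.dump({n:imaging.calibration(n) for n in("top","side")},open("cal.pkl","wb"))
CAL=pickle.load(open("cal.pkl","rb"))
def load(n,k="0"):
    z=np.load(f"{n}{k}.npz"); return z["p"],z["d"]
def w(n,uv,d=None,z=None):
    "world points of pixels (N,2) from depths d, or on the plane of height z"
    c=CAL[n]; uv=np.array(uv,float).reshape(-1,1,2)
    r=cv2.undistortPoints(uv,c["intrinsics"],c["dist"])[:,0]; r=np.c_[r,np.ones(len(r))]
    R,t=c["R"],c["t"]; o=-R.T@t; g=r@R
    return o+g*(np.reshape(d,(-1,1)) if z is None else ((z-o[2])/g[:,2])[:,None])
def px(n,X):
    c=CAL[n]; return cv2.projectPoints(np.array(X,float).reshape(-1,3),cv2.Rodrigues(c["R"])[0],c["t"],c["intrinsics"],c["dist"])[0][:,0]
def cloud(n,d,x0,y0,x1,y1):
    v,u=np.mgrid[y0:y1,x0:x1]; v,u=v.ravel(),u.ravel(); k=d[v,u]>0; v,u=v[k],u[k]
    return u,v,w(n,np.c_[u,v],d[v,u])
E
cat > m.py <<'E'
from h import *
def plane(q,tol=.004):
    for _ in range(10):
        A=np.c_[q[:,:2],np.ones(len(q))]; s=np.linalg.lstsq(A,q[:,2],rcond=None)[0]; r=q[:,2]-A@s; q=q[abs(r)<max(tol,1.5*r.std())]
    return s,len(q),r.std()
for n,box,hb in(("top",(312,220,432,298),(175,160,242,240)),("side",(305,175,392,290),(175,295,275,385))):
    p,d=load(n); print("==",n)
    u,v,P=cloud(n,d,*box); g=p[v,u].astype(float)
    white=(g.min(1)>175)&(P[:,2]>.02)
    s,k,r=plane(P[white]); print("sliders' plane",s,"slope",np.degrees(np.arctan(np.hypot(*s[:2]))),"dir",np.degrees(np.arctan2(s[1],s[0])),k,r)
    u,v,P=cloud(n,d,*hb)
    t=P[abs(P[:,2]-.0675)<.005]; hull=cv2.minAreaRect(t[:,:2].astype(np.float32)); print("top face",len(t),hull,t[:,2].mean())
    l=P[P[:,2]>.08]; print("port",len(l),cv2.minEnclosingCircle(l[:,:2].astype(np.float32)),np.median(l[:,2]))
p,d=load("top")
uv=[(372,247.8),(373.8,267),(371.2,230),(375.5,289)]
for a in uv: print(a,w("top",a,d[int(round(a[1])),int(round(a[0]))]))
E
python3 m.py
```

```text
== top
sliders' plane [ 0.56257663  0.08422533 -0.20966993] slope 29.633233224816927 dir 8.51471243868104 2360 0.0018129755986029705
top face 1335 ((0.6327071189880371, 0.34111857414245605), (0.106793612241745, 0.07635662704706192), 18.933448791503906) 0.06722312933410067
port 478 ((0.6498309969902039, 0.3463984727859497), 0.026169855147600174) 0.08666573512048048
== side
sliders' plane [ 0.55753919  0.09525432 -0.20600938] slope 29.493266901187784 dir 9.695247441858111 1286 0.0013153824973813023
top face 1804 ((0.6327487826347351, 0.34224390983581543), (0.10661128163337708, 0.07886974513530731), 18.712583541870117) 0.0684429243372703
port 704 ((0.6489898562431335, 0.3481704592704773), 0.026952261105179787) 0.08862935657915466
(372, 247.8) [[ 0.52641764 -0.00210047  0.0877368 ]]
(373.8, 267) [[ 0.48904724 -0.0076903   0.06721049]]
(371.2, 230) [[0.55982882 0.00144152 0.10829149]]
(375.5, 289) [[ 0.44492859 -0.01416951  0.03780448]]
```

```bash
cat > s.py <<'E'
from h import *
from m import plane
th=np.radians(30)
for n,box in(("top",(350,222,390,298)),("side",(320,195,392,246))):
    p,d=load(n); u,v,P=cloud(n,d,*box)
    hsv=p.min(2); mask=np.zeros(hsv.shape,np.uint8); mask[box[1]:box[3],box[0]:box[2]]=(hsv[box[1]:box[3],box[0]:box[2]]>180)
    nc,lab,st,ce=cv2.connectedComponentsWithStats(mask); 
    tgt=px(n,[.507,-.005,.076])[0]; i=min((k for k in range(1,nc) if st[k,4]>300),key=lambda k:np.hypot(*(ce[k]-tgt)))
    print(n,st[i],ce[i],tgt)
    vv,uu=np.nonzero(cv2.morphologyEx((lab==i).astype(np.uint8),cv2.MORPH_CLOSE,np.ones((3,3)))); q=w(n,np.c_[uu,vv],d[vv,uu]); q=q[d[vv,uu]>0]
    s,k,r=plane(q,.003); print("plane",s,np.degrees(np.arctan(np.hypot(*s[:2]))),k,r)
    # in-plane coords, yaw psi=8.7deg, unrolled about centre
    psi=np.radians(8.7); ex=np.array([np.cos(th)*np.cos(psi),np.cos(th)*np.sin(psi),np.sin(th)]); ey=np.array([-np.sin(psi),np.cos(psi),0]); N=np.cross(ex,ey)
    c0=np.array([.507,-.005,.076]); h=np.median((q-c0)@N); print("normal offset",h)
    # ray-plane intersect
    c=CAL[n]; o=-c["R"].T@c["t"]; X1=w(n,np.c_[uu,vv],np.ones(len(uu))); g=X1-o; lam=((c0+h*N-o)@N)/(g@N); X=o+g*lam[:,None]
    ab=np.c_[(X-c0)@ex,(X-c0)@ey].astype(np.float32); R=cv2.minAreaRect(ab); print(R)
    cen=c0+h*N+R[0][0]*ex+R[0][1]*ey; print("upper face centre",cen, "extent",ab.min(0),ab.max(0))
    B=(ab[:,0]>-.04)&(ab[:,0]<.04); xs=np.arange(-.055,.045,.005)
    mid=[(ab[(abs(ab[:,0]-x)<.003),1].min()+ab[(abs(ab[:,0]-x)<.003),1].max())/2 for x in xs]; print("edge mid-line fit",np.polyfit(xs,mid,1))
E
python3 s.py | grep -v "^x"
```

```text
== top
sliders' plane [ 0.56257663  0.08422533 -0.20966993] slope 29.633233224816927 dir 8.51471243868104 2360 0.0018129755986029705
top face 1335 ((0.6327071189880371, 0.34111857414245605), (0.106793612241745, 0.07635662704706192), 18.933448791503906) 0.06722312933410067
port 478 ((0.6498309969902039, 0.3463984727859497), 0.026169855147600174) 0.08666573512048048
== side
sliders' plane [ 0.55753919  0.09525432 -0.20600938] slope 29.493266901187784 dir 9.695247441858111 1286 0.0013153824973813023
top face 1804 ((0.6327487826347351, 0.34224390983581543), (0.10661128163337708, 0.07886974513530731), 18.712583541870117) 0.0684429243372703
port 704 ((0.6489898562431335, 0.3481704592704773), 0.026952261105179787) 0.08862935657915466
(372, 247.8) [[ 0.52641764 -0.00210047  0.0877368 ]]
(373.8, 267) [[ 0.48904724 -0.0076903   0.06721049]]
(371.2, 230) [[0.55982882 0.00144152 0.10829149]]
(375.5, 289) [[ 0.44492859 -0.01416951  0.03780448]]
top [362 230  22  60 818] [372.65036675 259.94865526] [372.87895701 257.88839843]
plane [ 0.55791909  0.09209443 -0.20722581] 29.486810049042187 668 0.0014820143812623052
normal offset -0.0006847749433781514
((-0.004827238619327545, 0.0005231406539678574), (0.035634543746709824, 0.13241299986839294), 89.96904754638672)
upper face centre [ 0.50312691 -0.00506344  0.07299335] extent [-0.07103556 -0.01729976] [0.06137817 0.01835064]
edge mid-line fit [0.00122837 0.00068255]
side [328 203  55  38 406] [355.57881773 221.0270936 ] [353.82930405 219.01153507]
plane [ 0.54655002  0.13696796 -0.20034197] 29.399132943278047 410 0.0011573784977628085
normal offset 0.0003574233449863814
((-0.004613492637872696, 0.00231267511844635), (0.03693416342139244, 0.1306832730770111), 89.92671203613281)
upper face centre [ 0.5025241  -0.00334531  0.07400279] extent [-0.06993589 -0.01614294] [0.06073925 0.02080418]
edge mid-line fit [-0.00262943  0.00270666]
```

```bash
cat > g.py <<'E'
import numpy as np
from scipy.spatial.transform import Rotation as R
from rig import readout
th=np.radians(30)
def frame(psi,tilt):  # tool axes: x along (yaw psi, up tilt), z = -normal
    c,s=np.cos(psi),np.sin(psi); ex=np.array([np.cos(tilt)*c,np.cos(tilt)*s,np.sin(tilt)]); ey=np.array([-s,c,0])
    return np.c_[ex,-ey,-np.cross(ex,ey)]
def rows(T,Q,n,split=None):
    st=readout.get_state(); p=st["position"]; A=R.from_quat(st["ee_rot"],scalar_first=True); B=R.from_matrix(Q)
    print("t",st["clock"],"p",p.round(4),"F",st["contact_force"].round(1),"w",round(st["width"],4),"grip",round(st["gripper_force"],1))
    rv=(A.inv()*B).as_rotvec(); d=(T-p)/n
    print("dist",np.linalg.norm(T-p).round(4),"turn",rv.round(4))
    for k in range(n):
        print((A.inv().apply(d)/.2).round(4).tolist(),(rv/n/.1).round(3).tolist()); A=A*R.from_rotvec(rv/n)
PS=np.radians(8.7); FT=frame(PS,th); CEN=np.array([.5028,-.0044,.0735])
PH=np.radians(18.8); FH=frame(PH,0); HO=np.array([.6327,.3416,0])
E
python3 - <<'E'
from h import *
from g import *
p,d=load("top"); u,v,P=cloud("top",d,430,180,640,400)
for y in np.arange(-.55,-.1,.05):
    k=abs(P[:,1]-y)<.025
    print(round(y,2),[(round(x,2),round(float(P[k&(abs(P[:,0]-x)<.025),2].max()),2)) for x in np.arange(.2,.65,.05) if (k&(abs(P[:,0]-x)<.025)).any()])
T=CEN-.010*FT[:,0]-FT[:,2]*(.0555+.06); print(T); rows(T,FT,13)
E
```

```text
-0.55 [(np.float64(0.2), 0.0), (np.float64(0.25), 0.01), (np.float64(0.6), 0.01)]
-0.5 [(np.float64(0.55), 0.0), (np.float64(0.6), 0.01)]
-0.45 [(np.float64(0.25), 0.24), (np.float64(0.3), 0.24), (np.float64(0.35), 0.24), (np.float64(0.55), 0.0), (np.float64(0.6), 0.01)]
-0.4 [(np.float64(0.25), 0.25), (np.float64(0.3), 0.25), (np.float64(0.35), 0.25), (np.float64(0.4), 0.25), (np.float64(0.45), 0.26), (np.float64(0.5), 0.36), (np.float64(0.55), 0.37), (np.float64(0.6), 0.01)]
-0.35 [(np.float64(0.2), 0.0), (np.float64(0.25), 0.24), (np.float64(0.3), 0.25), (np.float64(0.35), 0.43), (np.float64(0.4), 0.44), (np.float64(0.45), 0.44), (np.float64(0.5), 0.39), (np.float64(0.55), 0.37), (np.float64(0.6), 0.01)]
-0.3 [(np.float64(0.2), 0.0), (np.float64(0.25), 0.24), (np.float64(0.3), 0.25), (np.float64(0.35), 0.35), (np.float64(0.4), 0.35), (np.float64(0.45), 0.4), (np.float64(0.5), 0.37), (np.float64(0.55), 0.36), (np.float64(0.6), 0.01)]
-0.25 [(np.float64(0.2), 0.0), (np.float64(0.25), 0.01), (np.float64(0.3), 0.24), (np.float64(0.35), 0.24), (np.float64(0.4), 0.24), (np.float64(0.45)
[... 613 characters left out ...]
5212  0.3032] F [-0.3  0.1 -0.9] w 0.0853 grip 0.0
dist 0.5594 turn [-0.0757  0.5201  0.276 ]
[0.1501, -0.1451, 0.052] [-0.058, 0.4, 0.212]
[0.1448, -0.1485, 0.0571] [-0.058, 0.4, 0.212]
[0.1393, -0.1519, 0.0619] [-0.058, 0.4, 0.212]
[0.1334, -0.1551, 0.0665] [-0.058, 0.4, 0.212]
[0.1274, -0.1583, 0.0708] [-0.058, 0.4, 0.212]
[0.121, -0.1614, 0.0748] [-0.058, 0.4, 0.212]
[0.1145, -0.1643, 0.0786] [-0.058, 0.4, 0.212]
[0.1078, -0.1672, 0.0821] [-0.058, 0.4, 0.212]
[0.1009, -0.1699, 0.0852] [-0.058, 0.4, 0.212]
[0.0938, -0.1724, 0.0881] [-0.058, 0.4, 0.212]
[0.0865, -0.1749, 0.0907] [-0.058, 0.4, 0.212]
[0.0791, -0.1772, 0.093] [-0.058, 0.4, 0.212]
[0.0715, -0.1793, 0.095] [-0.058, 0.4, 0.212]
```

Call:
{"op": "servo_tool", "data": {"moves": [{"dp": [-0.038,-0.156,-0.075],"delta_rot": [0,0,0],"fingers": 0.65},{"dp": [-0.038,-0.156,-0.075],"delta_rot": [0,0,0],"fingers": 0.65},{"dp": [-0.038,-0.156,-0.075],"delta_rot": [0,0,0],"fingers": 0.65},{"dp": [-0.038,-0.156,-0.075],"delta_rot": [0,0,0],"fingers": 0.65}], "force": 25}}

```text
clock: 0.5
position: [0.1857, -0.4443, 0.3675]
ee_rot: [0.04, 0.976, 0.213, 0.027]
contact_force: [98.1, -71.1, -56.5]
width: 0.0554
gripper_force: 56.6
```

Call:
{"op": "servo_tool", "data": {"moves": [{"dp": [0.081,-0.15,0],"delta_rot": [0,0,0],"fingers": 0.65},{"dp": [0.081,-0.15,0],"delta_rot": [0,0,0],"fingers": 0.65},{"dp": [0.081,-0.15,0],"delta_rot": [0,0,0],"fingers": 0.65},{"dp": [0.081,-0.15,0],"delta_rot": [0,0,0],"fingers": 0.65},{"dp": [0.081,-0.15,0],"delta_rot": [0,0,0],"fingers": 0.65}]}}

```text
clock: 1.0
position: [0.1729, -0.2623, 0.3713]
ee_rot: [0.018, 0.977, 0.213, -0.002]
contact_force: [1.4, 6.6, -1.8]
width: 0.0556
gripper_force: 0.0
```

```bash
python3 - <<'E'
from g import *
T=CEN-.010*FT[:,0]-FT[:,2]*(.0555+.06); rows(T,FT,10)
E
```

```text
t 1.0 p [ 0.1729 -0.2623  0.3713] F [ 1.4  6.6 -1.8] w 0.0556 grip 0.0
dist 0.4152 turn [-0.0386  0.5263  0.2805]
[0.1728, -0.061, 0.0975] [-0.039, 0.526, 0.28]
[0.1657, -0.0661, 0.1062] [-0.039, 0.526, 0.28]
[0.158, -0.0711, 0.1144] [-0.039, 0.526, 0.28]
[0.1497, -0.0759, 0.1223] [-0.039, 0.526, 0.28]
[0.1408, -0.0804, 0.1296] [-0.039, 0.526, 0.28]
[0.1315, -0.0848, 0.1364] [-0.039, 0.526, 0.28]
[0.1217, -0.0888, 0.1428] [-0.039, 0.526, 0.28]
[0.1115, -0.0927, 0.1486] [-0.039, 0.526, 0.28]
[0.1009, -0.0962, 0.1538] [-0.039, 0.526, 0.28]
[0.0899, -0.0995, 0.1584] [-0.039, 0.526, 0.28]
```

That move met a force of about 134 N, so something was touched. I'll look before going on.

```bash
python3 - <<'E'
from rig import imaging, readout
import cv2, numpy as np
from h import *
p,d=imaging.get_image("top"); np.savez("top1.npz",p=p,d=d); cv2.imwrite("pics/top1.png",p[:,:,::-1])
u,v,P=cloud("top",d,430,395,640,480)
for x in np.arange(0,.3,.05):
  for y in np.arange(-.55,-.1,.05):
    k=(abs(P[:,1]-y)<.025)&(abs(P[:,0]-x)<.025)
    if k.any() and P[k,2].max()>.05: print(x.round(2),y.round(2),P[k,2].max().round(2))
s=readout.get_state(); print({k:s[k] for k in("clock","contact_force","moment","gripper_force","width","qpos","ee_rot","position")})
E
```

```text
0.15 -0.4 0.32
0.15 -0.35 0.32
0.15 -0.3 0.33
0.15 -0.25 0.39
0.15 -0.2 0.37
0.2 -0.4 0.34
0.2 -0.35 0.34
0.2 -0.3 0.47
0.2 -0.25 0.51
0.2 -0.2 0.44
0.25 -0.45 0.25
0.25 -0.4 0.34
0.25 -0.35 0.34
0.25 -0.3 0.27
{'clock': 1.05, 'contact_force': array([-0.97315916,  6.57108341, -2.16084886]), 'moment': array([ 0.29590014,  0.0405274 , -0.00558277]), 'gripper_force': 0.0, 'width': 0.05518398999204853, 'qpos': array([-1.19754970e+00, -1.95197429e-01,  1.85095098e+00,  6.88452799e-04,
        1.48036960e+00, -5.98639831e-02]), 'ee_rot': array([2.64773812e-03, 9.76646160e-01, 2.14836406e-01, 7.65463370e-04]), 'position': array([ 0.17198163, -0.24830018,  0.36673143])}
```

View pics/top1.png

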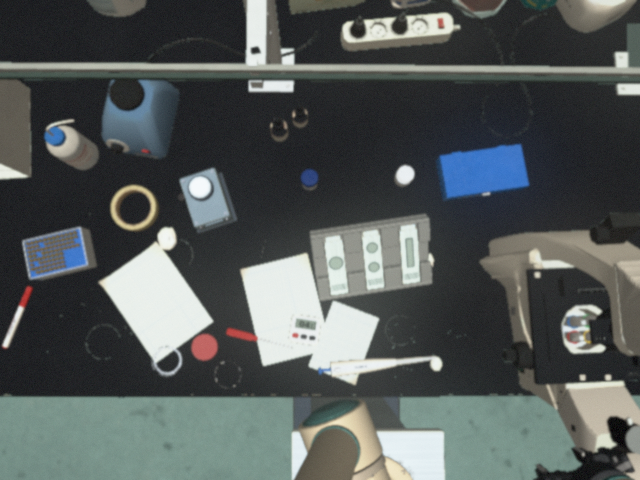

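The force spike came while passing the microscope's eyepiece tubes, at about x 0.2, y −0.35 and z up to 0.34. The arm was held up there for a moment, and now it's free. The scene objects have not moved. I'll go on, leaving the microscope side first.

Call:
{"op": "servo_tool", "data": {"moves": [{"dp": [0.063,-0.136,0],"delta_rot": [0,0,0],"fingers": 0.65},{"dp": [0.063,-0.136,0],"delta_rot": [0,0,0],"fingers": 0.65},{"dp": [0.063,-0.136,0],"delta_rot": [0,0,0],"fingers": 0.65},{"dp": [0.063,-0.136,0],"delta_rot": [0,0,0],"fingers": 0.65},{"dp": [0,0,0],"delta_rot": [0,0,0],"fingers": 0.65}]}}

```text
clock: 1.55
position: [0.1712, -0.1273, 0.363]
ee_rot: [-0.002, 0.976, 0.218, 0.0]
contact_force: [-0.7, 0.2, -0.5]
width: 0.0552
gripper_force: 0.0
```

```bash
python3 - <<'E'
from g import *
T=CEN-.010*FT[:,0]-FT[:,2]*(.0555+.06); rows(T,FT,10)
E
```

```text
t 1.55 p [ 0.1712 -0.1273  0.363 ] F [-0.7  0.2 -0.5] w 0.0552 grip 0.0
dist 0.3483 turn [-0.0782  0.5195  0.2793]
[0.1442, 0.0057, 0.0974] [-0.078, 0.52, 0.279]
[0.1391, 0.0009, 0.1048] [-0.078, 0.52, 0.279]
[0.1334, -0.0037, 0.1118] [-0.078, 0.52, 0.279]
[0.1273, -0.0083, 0.1186] [-0.078, 0.52, 0.279]
[0.1206, -0.0127, 0.1249] [-0.078, 0.52, 0.279]
[0.1136, -0.017, 0.1309] [-0.078, 0.52, 0.279]
[0.1061, -0.0211, 0.1364] [-0.078, 0.52, 0.279]
[0.0982, -0.025, 0.1416] [-0.078, 0.52, 0.279]
[0.09, -0.0288, 0.1463] [-0.078, 0.52, 0.279]
[0.0814, -0.0323, 0.1505] [-0.078, 0.52, 0.279]
```

Call:
{"op": "servo_tool", "data": {"moves": [{"dp": [0.144,0.006,0.097],"delta_rot": [-0.078,0.52,0.279],"fingers": 0.65},{"dp": [0.139,0.001,0.105],"delta_rot": [-0.078,0.52,0.279],"fingers": 0.65},{"dp": [0.133,-0.004,0.112],"delta_rot": [-0.078,0.52,0.279],"fingers": 0.65},{"dp": [0.127,-0.008,0.119],"delta_rot": [-0.078,0.52,0.279],"fingers": 0.65},{"dp": [0.121,-0.013,0.125],"delta_rot": [-0.078,0.52,0.279],"fingers": 0.65}]}}

```text
clock: 2.05
position: [0.3062, -0.0753, 0.2653]
ee_rot: [-0.009, 0.981, 0.145, 0.131]
contact_force: [1.8, -0.2, -0.1]
width: 0.0556
gripper_force: 0.0
```

Call:
{"op": "servo_tool", "data": {"moves": [{"dp": [0.114,-0.017,0.131],"delta_rot": [-0.078,0.52,0.279],"fingers": 0.65},{"dp": [0.106,-0.021,0.136],"delta_rot": [-0.078,0.52,0.279],"fingers": 0.65},{"dp": [0.098,-0.025,0.142],"delta_rot": [-0.078,0.52,0.279],"fingers": 0.65},{"dp": [0.09,-0.029,0.146],"delta_rot": [-0.078,0.52,0.279],"fingers": 0.65},{"dp": [0.081,-0.032,0.15],"delta_rot": [-0.078,0.52,0.279],"fingers": 0.65}]}}

```text
clock: 2.55
position: [0.4392, -0.02, 0.168]
ee_rot: [-0.017, 0.963, 0.071, 0.259]
contact_force: [2.3, 1.6, 0.3]
width: 0.0552
gripper_force: 0.0
```

Call:
{"op": "servo_tool", "data": {"moves": [{"dp": [0,0,0],"delta_rot": [0,0,0],"fingers": 0.65},{"dp": [0,0,0],"delta_rot": [0,0,0],"fingers": 0.65}]}}

```text
clock: 2.75
position: [0.438, -0.0197, 0.168]
ee_rot: [-0.018, 0.964, 0.073, 0.257]
contact_force: [-1.1, -0.2, 0.2]
width: 0.0557
gripper_force: 0.0
```

```bash
python3 - <<'E'
from g import *
T=CEN-.010*FT[:,0]-FT[:,2]*.0555; rows(T,FT,1)
E
```

```text
t 2.75 p [ 0.438  -0.0197  0.168 ] F [-1.1 -0.2  0.2] w 0.0557 grip 0.0
dist 0.0597 turn [ 0.0025  0.003  -0.0009]
[0.0021, -0.0273, 0.2975] [0.025, 0.03, -0.009]
```

Call:
{"op": "servo_tool", "data": {"moves": [{"dp": [0.002,-0.027,0],"delta_rot": [0.025,0.03,-0.009],"fingers": 0.65},{"dp": [0,0,0.075],"delta_rot": [0,0,0],"fingers": 0.65},{"dp": [0,0,0.075],"delta_rot": [0,0,0],"fingers": 0.65},{"dp": [0,0,0.05],"delta_rot": [0,0,0],"fingers": 0.65},{"dp": [0,0,0.025],"delta_rot": [0,0,0],"fingers": 0.65}]}}

```text
clock: 3.25
position: [0.4607, -0.0115, 0.1311]
ee_rot: [-0.019, 0.963, 0.073, 0.261]
contact_force: [0.3, -0.7, 1.1]
width: 0.0556
gripper_force: 0.0
```

Call:
{"op": "servo_tool", "data": {"moves": [{"dp": [0,0,0.025],"delta_rot": [0,0,0],"fingers": 0.65},{"dp": [0,0,0.02],"delta_rot": [0,0,0],"fingers": 0.65},{"dp": [0,0,0.015],"delta_rot": [0,0,0],"fingers": 0.65},{"dp": [0,0,0],"delta_rot": [0,0,0],"fingers": 0.65}]}}

```text
clock: 3.65
position: [0.4666, -0.0106, 0.1208]
ee_rot: [-0.019, 0.963, 0.073, 0.261]
contact_force: [0.3, -0.3, 0.1]
width: 0.0557
gripper_force: 0.0
```

```bash
python3 - <<'E'
from g import *
T=CEN-.010*FT[:,0]-FT[:,2]*.0555; rows(T,FT,1)
from rig import imaging
from h import *
p,d=imaging.get_image("side"); np.savez("side2.npz",p=p,d=d)
cv2.imwrite("pics/s2.png",cv2.resize(p[150:300,270:420],None,fx=4,fy=4,interpolation=cv2.INTER_CUBIC)[:,:,::-1])
E
```

```text
t 3.65 p [ 0.4666 -0.0106  0.1208] F [ 0.3 -0.3  0.1] w 0.0557 grip 0.0
dist 0.0043 turn [ 0.0026 -0.0049 -0.0006]
[-0.0093, -0.0032, 0.019] [0.026, -0.049, -0.006]
```

View pics/s2.png

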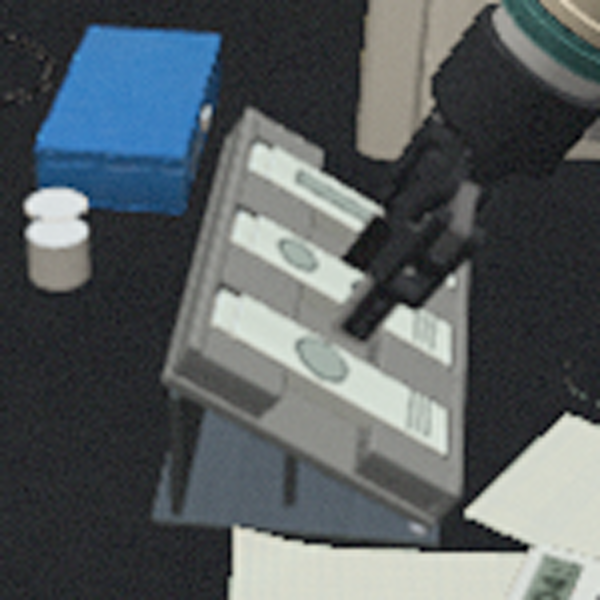

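The fingers straddle the two-window slider in the channel, with one tip at about (350,325) and the other at (360,250). Now the last 4 mm, then close.

Call:
{"op": "servo_tool", "data": {"moves": [{"dp": [-0.009,-0.003,0.01],"delta_rot": [0.02,-0.04,0],"fingers": 0.65},{"dp": [0,0,0.008],"delta_rot": [0,0,0],"fingers": 0.65},{"dp": [0,0,0],"delta_rot": [0,0,0],"fingers": 0.65}]}}

```text
clock: 4.0
position: [0.4665, -0.0096, 0.116]
ee_rot: [-0.02, 0.963, 0.073, 0.258]
contact_force: [0.4, -1.5, 0.3]
width: 0.0556
gripper_force: 0.0
```

Call:
{"op": "servo_tool", "data": {"moves": [{"dp": [0,0,0],"delta_rot": [0,0,0],"fingers": 0.3},{"dp": [0,0,0],"delta_rot": [0,0,0],"fingers": 0.3},{"dp": [0,0,0],"delta_rot": [0,0,0],"fingers": 0.3},{"dp": [0,0,0],"delta_rot": [0,0,0],"fingers": 0.3},{"dp": [0,0,0],"delta_rot": [0,0,0],"fingers": 0.3}], "force": 50}}

```text
clock: 4.5
position: [0.4664, -0.0098, 0.1162]
ee_rot: [-0.019, 0.963, 0.073, 0.258]
contact_force: [-4.3, -1.5, 5.4]
width: 0.0346
gripper_force: 50.2
```

Call:
{"op": "servo_tool", "data": {"moves": [{"dp": [0,0,-0.05],"delta_rot": [0,0,0],"fingers": 0.3},{"dp": [0,0,-0.1],"delta_rot": [0,0,0],"fingers": 0.3},{"dp": [0,0,-0.15],"delta_rot": [0,0,0],"fingers": 0.3},{"dp": [0,0,-0.15],"delta_rot": [0,0,0],"fingers": 0.3},{"dp": [0,0,-0.1],"delta_rot": [0,0,0],"fingers": 0.3}]}}

```text
clock: 5.0
position: [0.4111, -0.0178, 0.2122]
ee_rot: [-0.02, 0.963, 0.073, 0.257]
contact_force: [1.3, -0.6, -1.8]
width: 0.0345
gripper_force: 50.7
```

```bash
python3 - <<'E'
from g import *
# slider at nose 60 mm before mouth: mouth = HO-.053*x ; grasp point is 75 mm behind the nose
ex=FH[:,0]; mouth=HO-.053*ex
T=mouth-ex*(.060+.075); T[2]=.0413+.0675+.05; print(mouth,T); rows(T,FH,15)
E
```

```text
[0.58252759 0.32451992 0.        ] [0.45472994 0.28101405 0.1588    ]
t 5.0 p [ 0.4111 -0.0178  0.2122] F [ 1.3 -0.6 -1.8] w 0.0345 grip 50.7
dist 0.3067 turn [ 0.046 -0.521 -0.172]
[0.0167, -0.0963, 0.0301] [0.031, -0.347, -0.115]
[0.0188, -0.096, 0.0298] [0.031, -0.347, -0.115]
[0.0209, -0.0956, 0.0294] [0.031, -0.347, -0.115]
[0.023, -0.0953, 0.0289] [0.031, -0.347, -0.115]
[0.0251, -0.0949, 0.0284] [0.031, -0.347, -0.115]
[0.0272, -0.0945, 0.0278] [0.031, -0.347, -0.115]
[0.0292, -0.0941, 0.0271] [0.031, -0.347, -0.115]
[0.0312, -0.0937, 0.0263] [0.031, -0.347, -0.115]
[0.0332, -0.0933, 0.0255] [0.031, -0.347, -0.115]
[0.0351, -0.0928, 0.0246] [0.031, -0.347, -0.115]
[0.037, -0.0923, 0.0236] [0.031, -0.347, -0.115]
[0.0389, -0.0918, 0.0226] [0.031, -0.347, -0.115]
[0.0407, -0.0913, 0.0215] [0.031, -0.347, -0.115]
[0.0425, -0.0907, 0.0203] [0.031, -0.347, -0.115]
[0.0442, -0.0902, 0.0191] [0.031, -0.347, -0.115]
```

Call:
{"op": "servo_tool", "data": {"moves": [{"dp": [0.017,-0.096,0.03],"delta_rot": [0.031,-0.347,-0.115],"fingers": 0.3},{"dp": [0.019,-0.096,0.03],"delta_rot": [0.031,-0.347,-0.115],"fingers": 0.3},{"dp": [0.021,-0.096,0.029],"delta_rot": [0.031,-0.347,-0.115],"fingers": 0.3},{"dp": [0.023,-0.095,0.029],"delta_rot": [0.031,-0.347,-0.115],"fingers": 0.3},{"dp": [0.025,-0.095,0.028],"delta_rot": [0.031,-0.347,-0.115],"fingers": 0.3}]}}

```text
clock: 5.5
position: [0.4262, 0.0825, 0.1932]
ee_rot: [-0.013, 0.98, 0.104, 0.172]
contact_force: [0.8, 0.1, -1.9]
width: 0.0347
gripper_force: 50.6
```

Call:
{"op": "servo_tool", "data": {"moves": [{"dp": [0.027,-0.094,0.028],"delta_rot": [0.031,-0.347,-0.115],"fingers": 0.3},{"dp": [0.029,-0.094,0.027],"delta_rot": [0.031,-0.347,-0.115],"fingers": 0.3},{"dp": [0.031,-0.094,0.026],"delta_rot": [0.031,-0.347,-0.115],"fingers": 0.3},{"dp": [0.033,-0.093,0.026],"delta_rot": [0.031,-0.347,-0.115],"fingers": 0.3},{"dp": [0.035,-0.093,0.025],"delta_rot": [0.031,-0.347,-0.115],"fingers": 0.3}]}}

```text
clock: 6.0
position: [0.4408, 0.182, 0.1752]
ee_rot: [-0.007, 0.987, 0.135, 0.086]
contact_force: [0.3, 1.7, -1.6]
width: 0.0346
gripper_force: 50.6
```

Call:
{"op": "servo_tool", "data": {"moves": [{"dp": [0.037,-0.092,0.024],"delta_rot": [0.031,-0.347,-0.115],"fingers": 0.3},{"dp": [0.039,-0.092,0.023],"delta_rot": [0.031,-0.347,-0.115],"fingers": 0.3},{"dp": [0.041,-0.091,0.022],"delta_rot": [0.031,-0.347,-0.115],"fingers": 0.3},{"dp": [0.042,-0.091,0.02],"delta_rot": [0.031,-0.347,-0.115],"fingers": 0.3},{"dp": [0.044,-0.09,0.019],"delta_rot": [0.031,-0.347,-0.115],"fingers": 0.3}]}}

```text
clock: 6.5
position: [0.4555, 0.2815, 0.1572]
ee_rot: [-0.0, 0.987, 0.164, -0.001]
contact_force: [-0.3, -1.3, -1.1]
width: 0.0346
gripper_force: 50.6
```

Call:
{"op": "servo_tool", "data": {"moves": [{"dp": [0,0,0],"delta_rot": [0,0,0],"fingers": 0.3},{"dp": [0,0,0],"delta_rot": [0,0,0],"fingers": 0.3},{"dp": [0,0,0],"delta_rot": [0,0,0],"fingers": 0.3}]}}

```text
clock: 6.8
position: [0.4551, 0.2799, 0.1576]
ee_rot: [0.0, 0.987, 0.163, -0.0]
contact_force: [-0.7, 0.0, -1.0]
width: 0.0351
gripper_force: 50.6
```

```bash
python3 - <<'E'
from g import *
from h import *
from rig import imaging
from m import plane
ex=FH[:,0]; mouth=HO-.053*ex
T=mouth-ex*(.060+.075); T[2]=.0413+.0675; print(T); rows(T,FH,1)
for n in("side","top"):
    p,d=imaging.get_image(n); np.savez(n+"3.npz",p=p,d=d)
a=load("side","3")[0][280:430,170:320]; b=load("top","3")[0][160:260,170:270]
cv2.imwrite("pics/s3.png",np.hstack([cv2.resize(a,(400,400),interpolation=2),cv2.resize(b,(400,400),interpolation=2)])[:,:,::-1])
print(px("top",mouth+[0,0,.046]),px("side",mouth+[0,0,.046]))
E
```

```text
== top
sliders' plane [ 0.56257663  0.08422533 -0.20966993] slope 29.633233224816927 dir 8.51471243868104 2360 0.0018129755986029705
top face 1335 ((0.6327071189880371, 0.34111857414245605), (0.106793612241745, 0.07635662704706192), 18.933448791503906) 0.06722312933410067
port 478 ((0.6498309969902039, 0.3463984727859497), 0.026169855147600174) 0.08666573512048048
== side
sliders' plane [ 0.55753919  0.09525432 -0.20600938] slope 29.493266901187784 dir 9.695247441858111 1286 0.0013153824973813023
top face 1804 ((0.6327487826347351, 0.34224390983581543), (0.10661128163337708, 0.07886974513530731), 18.712583541870117) 0.0684429243372703
port 704 ((0.6489898562431335, 0.3481704592704773), 0.026952261105179787) 0.08862935657915466
(372, 247.8) [[ 0.52641764 -0.00210047  0.0877368 ]]
(373.8, 267) [[ 0.48904724 -0.0076903   0.06721049]]
(371.2, 230) [[0.55982882 0.00144152 0.10829149]]
(375.5, 289) [[ 0.44492859 -0.01416951  0.03780448]]
[0.45472994 0.28101405 0.1088    ]
t 6.8 p [0.4551 0.2799 0.1576] F [-0.7  0.  -1. ] w 0.0351 grip 50.6
dist 0.0488 turn [ 0.      0.0003 -0.0002]
[0.0002, -0.0061, 0.244] [0.0, 0.003, -0.002]
[[213.2840886 222.8024245]] [[258.81958146 334.41163933]]
```

View pics/s3.png

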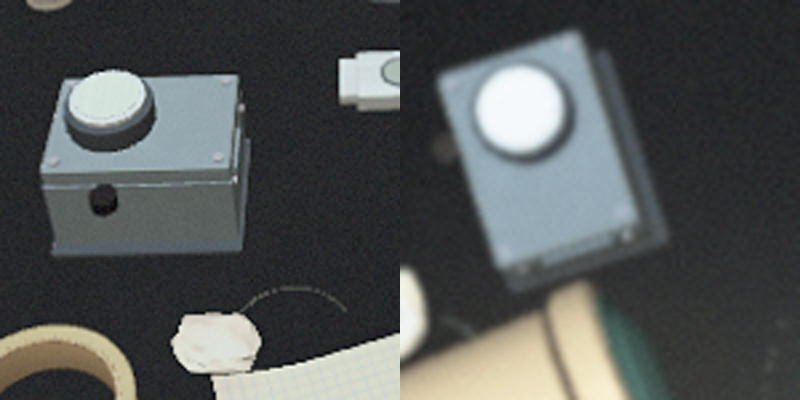

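The side view shows the slider level, with its nose at side px ≈(298,310). The arm hides it in the top view, so I'll measure it in the side depth image.

```bash
sed -i '/^for n,box,hb/,$d' m.py; cat > ms.py <<'E'
import sys
from g import *
from h import *
from m import plane
def meas(k,tcp,box,thr=170):
    p,d=load("side",k); u,v,P=cloud("side",d,*box)
    m=(p[v,u].min(1)>thr)&(abs(P[:,2]-(tcp[2]-.0555))<.012); q=P[m]
    s,n,r=plane(q,.002); ex,ey=FH[:,0],-FH[:,1]
    L=(q-tcp)@np.c_[ex,ey,[0,0,1]]
    print("n",n,"slopes along ex,ey",(s[:2]@ex[:2]).round(4),(s[:2]@ey[:2]).round(4))
    hi=np.median(L[:,2]); print("upper face rel TCP z",hi.round(4))
    R=cv2.minAreaRect(L[:,:2].astype(np.float32)); print(R,"x",L[:,0].min().round(4),L[:,0].max().round(4))
    for x in np.arange(0,.08,.008):
        b=abs(L[:,0]-x)<.004
        if b.sum()>3: print(x.round(3),"y",L[b,1].min().round(4),L[b,1].max().round(4),"z",np.median(L[b,2]).round(4))
E
python3 - <<'E'
from ms import *
meas("3",np.array([.4551,.2799,.1576]),(285,285,420,340))
E
```

```text
n 894 slopes along ex,ey -0.0018 -0.0122
upper face rel TCP z -0.0553
((0.008197799324989319, 0.004209399223327637), (0.04235701635479927, 0.12733599543571472), 89.79120635986328) x -0.0555 0.0719
0.008 y -0.016 0.0189 z -0.0553
0.016 y -0.0168 0.02 z -0.0554
0.024 y -0.0165 0.0208 z -0.0553
0.032 y -0.016 0.0192 z -0.0548
0.04 y -0.0171 0.0195 z -0.0549
0.048 y -0.0149 0.0187 z -0.055
0.056 y -0.0148 0.0196 z -0.0551
0.064 y -0.0151 0.0193 z -0.0565
0.072 y -0.0127 0.0156 z -0.057
```

Call:
{"op": "servo_tool", "data": {"moves": [{"dp": [0,0,0.07],"delta_rot": [0,0,0],"fingers": 0.3},{"dp": [0,0,0.08],"delta_rot": [0,0,0],"fingers": 0.3},{"dp": [0,0,0.06],"delta_rot": [0,0,0],"fingers": 0.3},{"dp": [0.05,0,0.031],"delta_rot": [0,0,0],"fingers": 0.3},{"dp": [0.1,0,0],"delta_rot": [0,0,0],"fingers": 0.3}]}}

```text
clock: 7.4
position: [0.4832, 0.2896, 0.1088]
ee_rot: [0.0, 0.987, 0.163, -0.001]
contact_force: [1.3, 0.7, -1.0]
width: 0.0347
gripper_force: 50.6
```

Call:
{"op": "servo_tool", "data": {"moves": [{"dp": [0.07,0,0],"delta_rot": [0,0,0],"fingers": 0.3},{"dp": [0.03,0,0],"delta_rot": [0,0,0],"fingers": 0.3},{"dp": [0,0,0],"delta_rot": [0,0,0],"fingers": 0.3},{"dp": [0,0,0],"delta_rot": [0,0,0],"fingers": 0.3}]}}

```text
clock: 7.8
position: [0.5027, 0.2965, 0.1097]
ee_rot: [-0.0, 0.987, 0.163, 0.0]
contact_force: [-0.0, -0.3, -1.8]
width: 0.0349
gripper_force: 50.6
```

```bash
python3 - <<'E'
from ms import *
from rig import imaging
p,d=imaging.get_image("side"); np.savez("side4.npz",p=p,d=d)
cv2.imwrite("pics/s4.png",cv2.resize(p[290:370,220:340],(780,520),interpolation=2)[:,:,::-1])
ex=FH[:,0]; mouth=HO-.053*ex-.0011*(-FH[:,1])
T=mouth-ex*.075; T[2]=.1093; rows(T,FH,1)
st=readout.get_state(); meas("4",st["position"],(240,285,400,360))
E
```

```text
t 7.85 p [0.5025 0.2965 0.1097] F [ 0.2 -0.3 -0.3] w 0.0346 grip 50.6
dist 0.0098 turn [-0.0004  0.     -0.    ]
[0.049, 0.0017, 0.0021] [-0.004, 0.0, -0.0]
n 867 slopes along ex,ey -0.0025 -0.0043
upper face rel TCP z -0.0554
((0.014309220016002655, 0.0022677090018987656), (0.14358317852020264, 0.04650089889764786), 5.330835819244385) x -0.0568 0.0839
0.008 y -0.0134 0.0038 z -0.0557
0.016 y -0.0141 0.0197 z -0.0553
0.024 y -0.0142 0.0199 z -0.0552
0.032 y -0.0156 0.0192 z -0.0552
0.04 y -0.0157 0.0199 z -0.0548
0.048 y -0.0156 0.0203 z -0.0552
0.056 y -0.0154 0.0196 z -0.0553
0.064 y -0.0166 0.0188 z -0.0564
0.072 y -0.0119 0.017 z -0.0574
```

View pics/s4.png

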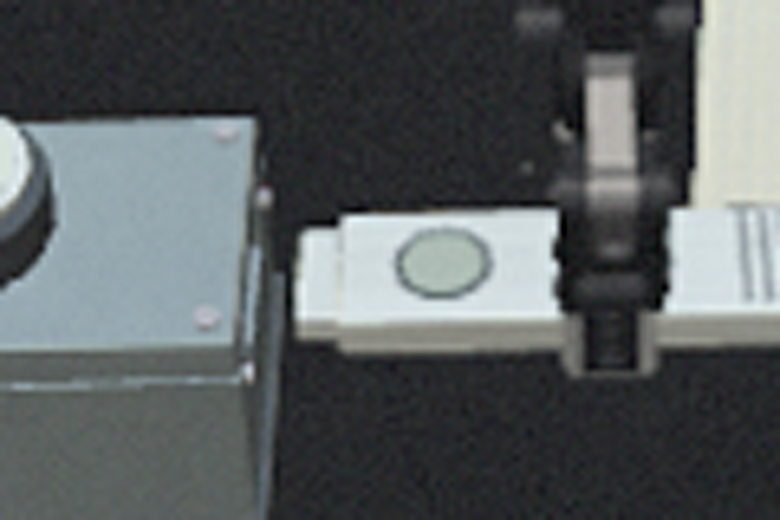

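The slider is level and aligned with the slot, with its nose at about (297,280) in the crop, roughly 10 mm before the mouth. I'll advance gently and watch the force.

Call:
{"op": "servo_tool", "data": {"moves": [{"dp": [0.025,0.001,0.002],"delta_rot": [0,0,0],"fingers": 0.3},{"dp": [0.02,0,0],"delta_rot": [0,0,0],"fingers": 0.3},{"dp": [0.02,0,0],"delta_rot": [0,0,0],"fingers": 0.3},{"dp": [0.015,0,0],"delta_rot": [0,0,0],"fingers": 0.3}], "force": 30}}

```text
clock: 8.25
position: [0.519, 0.302, 0.1095]
ee_rot: [-0.0, 0.987, 0.163, 0.001]
contact_force: [-0.3, 0.2, -0.1]
width: 0.0349
gripper_force: 50.6
```

Call:
{"op": "servo_tool", "data": {"moves": [{"dp": [0.015,0,0],"delta_rot": [0,0,0],"fingers": 0.3},{"dp": [0.015,0,0],"delta_rot": [0,0,0],"fingers": 0.3},{"dp": [0,0,0],"delta_rot": [0,0,0],"fingers": 0.3}]}}

```text
clock: 8.55
position: [0.5247, 0.3039, 0.1095]
ee_rot: [-0.0, 0.987, 0.163, 0.001]
contact_force: [0.1, 0.2, -1.1]
width: 0.0348
gripper_force: 50.6
```

Call:
{"op": "servo_tool", "data": {"moves": [{"dp": [0.015,0,0],"delta_rot": [0,0,0],"fingers": 0.3},{"dp": [0.015,0,0],"delta_rot": [0,0,0],"fingers": 0.3},{"dp": [0.015,0,0],"delta_rot": [0,0,0],"fingers": 0.3}]}}

```text
clock: 8.85
position: [0.5329, 0.3067, 0.1095]
ee_rot: [-0.0, 0.987, 0.163, 0.001]
contact_force: [-0.3, -0.6, -1.6]
width: 0.0351
gripper_force: 50.6
```

Call:
{"op": "servo_tool", "data": {"moves": [{"dp": [0.02,0,0],"delta_rot": [0,0,0],"fingers": 0.3},{"dp": [0.02,0,0],"delta_rot": [0,0,0],"fingers": 0.3},{"dp": [0.02,0,0],"delta_rot": [0,0,0],"fingers": 0.3}]}}

```text
clock: 9.15
position: [0.5444, 0.3106, 0.1095]
ee_rot: [-0.0, 0.987, 0.163, 0.001]
contact_force: [-0.6, -0.9, -1.4]
width: 0.0349
gripper_force: 50.6
```

Call:
{"op": "servo_tool", "data": {"moves": [{"dp": [0.03,0,0],"delta_rot": [0,0,0],"fingers": 0.3},{"dp": [0.03,0,0],"delta_rot": [0,0,0],"fingers": 0.3},{"dp": [0.02,0,0],"delta_rot": [0,0,0],"fingers": 0.3},{"dp": [0,0,0],"delta_rot": [0,0,0],"fingers": 0.3}]}}

```text
clock: 9.55
position: [0.56, 0.3158, 0.1095]
ee_rot: [-0.0, 0.987, 0.163, 0.001]
contact_force: [-0.7, 0.3, -1.1]
width: 0.0352
gripper_force: 50.6
```

```bash
python3 - <<'E'
from ms import *
ex=FH[:,0]; mouth=HO-.053*ex-.0011*(-FH[:,1])
T=mouth-ex*.017; T[2]=.1093; rows(T,FH,1)
print(readout.get_state()["moment"])
E
```

```text
t 9.55 p [0.56   0.3158 0.1095] F [-0.7  0.3 -1.1] w 0.0352 grip 50.6
dist 0.0071 turn [-0.0005 -0.002  -0.0002]
[0.0355, 0.0006, 0.0009] [-0.005, -0.02, -0.002]
[0.0332842  0.01703749 0.00355633]
```

Call:
{"op": "servo_tool", "data": {"moves": [{"dp": [0.02,0,0],"delta_rot": [0,0,0],"fingers": 0.3},{"dp": [0.01,0,0.003],"delta_rot": [0,0,0],"fingers": 0.3},{"dp": [0,0,0],"delta_rot": [0,0,0],"fingers": 0.5},{"dp": [0,0,0],"delta_rot": [0,0,0],"fingers": 0.6},{"dp": [0,0,0],"delta_rot": [0,0,0],"fingers": 0.6}]}}

```text
clock: 10.05
position: [0.5648, 0.3176, 0.1091]
ee_rot: [-0.0, 0.987, 0.163, 0.001]
contact_force: [0.5, -0.3, -0.0]
width: 0.0513
gripper_force: 0.0
```

Call:
{"op": "servo_tool", "data": {"moves": [{"dp": [-0.05,0,0],"delta_rot": [0,0,0],"fingers": 0.6},{"dp": [-0.06,0,0],"delta_rot": [0,0,0],"fingers": 0.6},{"dp": [-0.06,0,0],"delta_rot": [0,0,0],"fingers": 0.6},{"dp": [-0.035,0,0],"delta_rot": [0,0,0],"fingers": 0.6},{"dp": [0,0,0],"delta_rot": [0,0,0],"fingers": 0.6}]}}

```text
clock: 10.55
position: [0.5244, 0.3039, 0.109]
ee_rot: [-0.0, 0.987, 0.163, -0.0]
contact_force: [0.6, -0.3, -0.2]
width: 0.0508
gripper_force: 0.0
```

```bash
python3 - <<'E'
from ms import *
from rig import imaging
p,d=imaging.get_image("side"); np.savez("side5.npz",p=p,d=d)
cv2.imwrite("pics/s5.png",cv2.resize(p[290:370,220:340],(780,520),interpolation=2)[:,:,::-1])
st=readout.get_state(); print(st["position"],st["contact_force"],st["width"]); meas("5",st["position"],(258,285,340,360))
E
```

```text
[0.52547562 0.30422476 0.10913003] [ 1.24953599 -0.40802338  0.53440639] 0.051228943135770394
n 432 slopes along ex,ey 0.0556 -0.0006
upper face rel TCP z -0.0569
((0.03716966509819031, 0.00572829507291317), (0.04761289805173874, 0.04709205776453018), 3.2040629386901855) x 0.0126 0.0612
0.016 y -0.0139 0.0194 z -0.0583
0.024 y -0.0139 0.0192 z -0.0581
0.032 y -0.0161 0.0194 z -0.0571
0.04 y -0.0158 0.0198 z -0.0565
0.048 y -0.0165 0.0192 z -0.0563
0.056 y -0.0167 0.0306 z -0.0559
0.064 y -0.0148 0.0166 z -0.0562
```

View pics/s5.png

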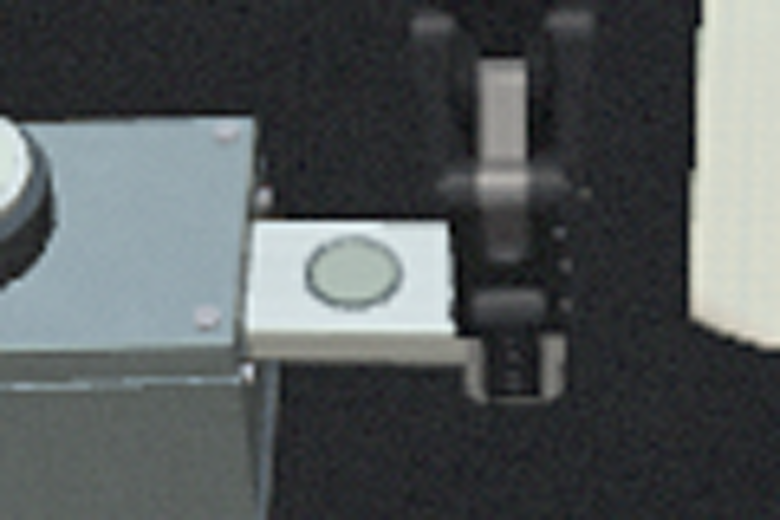

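The slider has gone in about 57 mm and rests with its rear about 3° low, because its balance point is still outside the mouth. I'll tilt the tool to match, regrip at the rear, level the slider and push it home.

Call:
{"op": "servo_tool", "data": {"moves": [{"dp": [-0.016,0,0.01],"delta_rot": [0,0.55,0],"fingers": 0.6},{"dp": [0,0,0],"delta_rot": [0,0,0],"fingers": 0.6},{"dp": [0,0,0],"delta_rot": [0,0,0],"fingers": 0.6}]}}

```text
clock: 10.9
position: [0.5233, 0.3034, 0.107]
ee_rot: [-0.005, 0.986, 0.163, 0.028]
contact_force: [-0.1, 0.4, -0.0]
width: 0.051
gripper_force: 0.0
```

Call:
{"op": "servo_tool", "data": {"moves": [{"dp": [0,0,0],"delta_rot": [0,0,0],"fingers": 0.3},{"dp": [0,0,0],"delta_rot": [0,0,0],"fingers": 0.3},{"dp": [0,0,0],"delta_rot": [0,0,0],"fingers": 0.3},{"dp": [0,0,0],"delta_rot": [0,0,0],"fingers": 0.3}], "force": 25}}

```text
clock: 11.3
position: [0.5238, 0.3036, 0.1071]
ee_rot: [-0.005, 0.986, 0.163, 0.028]
contact_force: [0.9, -0.4, 1.8]
width: 0.0352
gripper_force: 30.5
```

Call:
{"op": "servo_tool", "data": {"moves": [{"dp": [0.008,0,-0.01],"delta_rot": [0,-0.27,0],"fingers": 0.3},{"dp": [0.008,0,-0.01],"delta_rot": [0,-0.28,0],"fingers": 0.3},{"dp": [0,0,0],"delta_rot": [0,0,0],"fingers": 0.3},{"dp": [0,0,0],"delta_rot": [0,0,0],"fingers": 0.3}]}}

```text
clock: 11.7
position: [0.526, 0.3043, 0.1107]
ee_rot: [-0.0, 0.987, 0.163, 0.001]
contact_force: [0.6, -0.1, -0.1]
width: 0.0348
gripper_force: 30.3
```

```bash
python3 - <<'E'
from ms import *
from rig import imaging
p,d=imaging.get_image("side"); np.savez("side6.npz",p=p,d=d)
st=readout.get_state(); print(st["position"],st["contact_force"],st["moment"],st["width"]); meas("6",st["position"],(258,285,340,360))
E
```

```text
[0.52581518 0.30423255 0.110716  ] [-0.32168536  0.39434555 -0.79527669] [ 0.05913681 -0.0686957  -0.10054918] 0.035319382873828055
n 420 slopes along ex,ey 0.0009 -0.0003
upper face rel TCP z -0.0573
((0.02265268564224243, 0.006417678669095039), (0.07589066028594971, 0.047525063157081604), 2.0721242427825928) x -0.0156 0.0607
0.016 y -0.0142 0.0193 z -0.0575
0.024 y -0.0145 0.0194 z -0.0573
0.032 y -0.0152 0.0199 z -0.0569
0.04 y -0.0158 0.0194 z -0.057
0.048 y -0.0157 0.019 z -0.0571
0.056 y -0.0162 0.0315 z -0.0574
0.064 y -0.0154 0.0159 z -0.0574
```

It is level again with no side load. I'll push it in.

Call:
{"op": "servo_tool", "data": {"moves": [{"dp": [0.025,0,0],"delta_rot": [0,0,0],"fingers": 0.3},{"dp": [0.03,0,0],"delta_rot": [0,0,0],"fingers": 0.3},{"dp": [0.03,0,0],"delta_rot": [0,0,0],"fingers": 0.3},{"dp": [0.025,0,0],"delta_rot": [0,0,0],"fingers": 0.3}]}}

```text
clock: 12.15
position: [0.5474, 0.3116, 0.1109]
ee_rot: [-0.0, 0.987, 0.163, 0.001]
contact_force: [-0.3, 0.1, -0.3]
width: 0.0353
gripper_force: 30.2
```

Call:
{"op": "servo_tool", "data": {"moves": [{"dp": [0.025,0,0],"delta_rot": [0,0,0],"fingers": 0.3},{"dp": [0.02,0,0],"delta_rot": [0,0,0],"fingers": 0.3},{"dp": [0.015,0,0],"delta_rot": [0,0,0],"fingers": 0.3},{"dp": [0,0,0],"delta_rot": [0,0,0],"fingers": 0.3}]}}

```text
clock: 12.55
position: [0.5586, 0.3154, 0.1109]
ee_rot: [-0.0, 0.987, 0.163, 0.001]
contact_force: [1.1, -0.7, -0.8]
width: 0.0354
gripper_force: 30.1
```

```bash
python3 - <<'E'
from ms import *
ex=FH[:,0]; mouth=HO-.053*ex-.0011*(-FH[:,1])
T=mouth-ex*.015; T[2]=.1105; rows(T,FH,1)
E
```

```text
t 12.55 p [0.5586 0.3154 0.1109] F [ 1.1 -0.7 -0.8] w 0.0354 grip 30.1
dist 0.0106 turn [-0.0005 -0.0017 -0.0001]
[0.053, 0.0008, 0.0023] [-0.005, -0.017, -0.001]
```

Call:
{"op": "servo_tool", "data": {"moves": [{"dp": [0.01,0,0],"delta_rot": [0,0,0],"fingers": 0.3},{"dp": [0.01,0,0],"delta_rot": [0,0,0],"fingers": 0.3},{"dp": [0.005,0,0],"delta_rot": [0,0,0],"fingers": 0.3}]}}

```text
clock: 12.85
position: [0.563, 0.3169, 0.1111]
ee_rot: [-0.0, 0.987, 0.163, 0.001]
contact_force: [0.7, -0.3, -1.7]
width: 0.035
gripper_force: 30.1
```

Call:
{"op": "servo_tool", "data": {"moves": [{"dp": [0.005,0,0],"delta_rot": [0,0,0],"fingers": 0.3},{"dp": [0.005,0,0],"delta_rot": [0,0,0],"fingers": 0.3}]}}

```text
clock: 13.05
position: [0.5647, 0.3175, 0.111]
ee_rot: [-0.0, 0.987, 0.163, 0.001]
contact_force: [-0.9, 0.3, -2.2]
width: 0.0349
gripper_force: 30.1
```

Call:
{"op": "servo_tool", "data": {"moves": [{"dp": [0.005,0,0],"delta_rot": [0,0,0],"fingers": 0.3},{"dp": [0,0,0],"delta_rot": [0,0,0],"fingers": 0.3}]}}

```text
clock: 13.25
position: [0.5658, 0.3179, 0.1111]
ee_rot: [-0.0, 0.987, 0.163, 0.001]
contact_force: [0.6, 0.4, -1.7]
width: 0.0352
gripper_force: 30.1
```

Call:
{"op": "servo_tool", "data": {"moves": [{"dp": [0.005,0,0],"delta_rot": [0,0,0],"fingers": 0.3},{"dp": [0,0,0],"delta_rot": [0,0,0],"fingers": 0.3}]}}

```text
clock: 13.45
position: [0.5667, 0.3182, 0.111]
ee_rot: [-0.0, 0.987, 0.163, 0.001]
contact_force: [-0.8, 0.6, -1.0]
width: 0.035
gripper_force: 30.1
```

Call:
{"op": "servo_tool", "data": {"moves": [{"dp": [0.005,0,0],"delta_rot": [0,0,0],"fingers": 0.3},{"dp": [0,0,0],"delta_rot": [0,0,0],"fingers": 0.3}]}}

```text
clock: 13.65
position: [0.5677, 0.3185, 0.1111]
ee_rot: [-0.0, 0.987, 0.163, 0.001]
contact_force: [-0.4, 0.7, -1.3]
width: 0.0351
gripper_force: 30.1
```

```bash
python3 - <<'E'
from ms import *
from rig import imaging
p,d=imaging.get_image("side"); np.savez("side7.npz",p=p,d=d)
cv2.imwrite("pics/s7.png",cv2.resize(p[290:370,220:340],(780,520),interpolation=2)[:,:,::-1])
ex=FH[:,0]; mouth=HO-.053*ex-.0011*(-FH[:,1])
T=mouth-ex*.015; T[2]=.1105; rows(T,FH,1)
E
```

```text
t 13.7 p [0.5676 0.3185 0.1111] F [-0.6 -0.5 -1.3] w 0.0351 grip 30.1
dist 0.0012 turn [-0.0005 -0.0013 -0.    ]
[0.0053, 0.001, 0.0028] [-0.005, -0.013, -0.0]
```

View pics/s7.png

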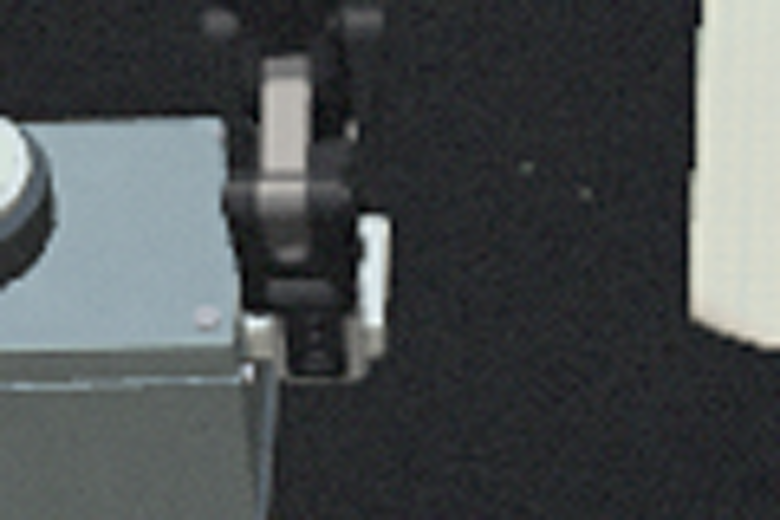

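The rear end is at x≈383 in the crop and the mouth at ≈245, so about 33 mm is still outside and 3 mm remains. I'll carry on in 1 mm steps.

Call:
{"op": "servo_tool", "data": {"moves": [{"dp": [0.005,0,0],"delta_rot": [0,0,0],"fingers": 0.3},{"dp": [0,0,0],"delta_rot": [0,0,0],"fingers": 0.3}]}}

```text
clock: 13.9
position: [0.5687, 0.3188, 0.1111]
ee_rot: [-0.0, 0.987, 0.163, 0.001]
contact_force: [0.4, -0.4, -1.5]
width: 0.0353
gripper_force: 30.1
```

Call:
{"op": "servo_tool", "data": {"moves": [{"dp": [0.005,0,0],"delta_rot": [0,0,0],"fingers": 0.3},{"dp": [0,0,0],"delta_rot": [0,0,0],"fingers": 0.3}]}}

```text
clock: 14.1
position: [0.5696, 0.3192, 0.1111]
ee_rot: [-0.0, 0.987, 0.163, 0.001]
contact_force: [-0.3, 0.2, -2.2]
width: 0.035
gripper_force: 30.1
```

Call:
{"op": "servo_tool", "data": {"moves": [{"dp": [0.005,0,0],"delta_rot": [0,0,0],"fingers": 0.3},{"dp": [0,0,0],"delta_rot": [0,0,0],"fingers": 0.3}]}}

```text
clock: 14.3
position: [0.57, 0.3193, 0.1109]
ee_rot: [-0.0, 0.987, 0.163, -0.0]
contact_force: [-1.8, -0.5, -1.7]
width: 0.0353
gripper_force: 30.2
```

Call:
{"op": "servo_tool", "data": {"moves": [{"dp": [0.004,0,0],"delta_rot": [0,0,0],"fingers": 0.3},{"dp": [0,0,0],"delta_rot": [0,0,0],"fingers": 0.3}]}}

```text
clock: 14.5
position: [0.57, 0.3193, 0.1109]
ee_rot: [-0.0, 0.987, 0.163, -0.001]
contact_force: [-4.9, -0.5, 0.9]
width: 0.0355
gripper_force: 30.4
```

It has stopped with about 5 N. I'll press slightly more, then let go, back off and check how much is outside.

Call:
{"op": "servo_tool", "data": {"moves": [{"dp": [0.004,0,0],"delta_rot": [0,0,0],"fingers": 0.3},{"dp": [0,0,0],"delta_rot": [0,0,0],"fingers": 0.3}]}}

```text
clock: 14.7
position: [0.5702, 0.3194, 0.1109]
ee_rot: [0.0, 0.987, 0.163, -0.002]
contact_force: [-5.6, -1.4, 1.7]
width: 0.0354
gripper_force: 30.6
```

Call:
{"op": "servo_tool", "data": {"moves": [{"dp": [0,0,0],"delta_rot": [0,0,0],"fingers": 0.45},{"dp": [0,0,0],"delta_rot": [0,0,0],"fingers": 0.6},{"dp": [0,0,0],"delta_rot": [0,0,0],"fingers": 0.6},{"dp": [-0.05,0,0],"delta_rot": [0,0,0],"fingers": 0.6},{"dp": [-0.1,0,0],"delta_rot": [0,0,0],"fingers": 0.6}]}}

```text
clock: 15.2
position: [0.5444, 0.3105, 0.1111]
ee_rot: [-0.001, 0.987, 0.163, 0.002]
contact_force: [-0.2, 0.2, 0.1]
width: 0.0511
gripper_force: 0.0
```

Call:
{"op": "servo_tool", "data": {"moves": [{"dp": [-0.15,0,0],"delta_rot": [0,0,0],"fingers": 0.6},{"dp": [-0.1,0,0],"delta_rot": [0,0,0],"fingers": 0.6},{"dp": [0,0,0],"delta_rot": [0,0,0],"fingers": 0.2}]}}

```text
clock: 15.5
position: [0.4925, 0.293, 0.1108]
ee_rot: [0.0, 0.987, 0.164, -0.001]
contact_force: [0.4, 0.5, 0.4]
width: 0.0382
gripper_force: 0.0
```

```bash
python3 - <<'E'
from ms import *
from rig import imaging
p,d=imaging.get_image("side"); np.savez("side8.npz",p=p,d=d)
cv2.imwrite("pics/s8.png",cv2.resize(p[290:370,220:340],(780,520),interpolation=2)[:,:,::-1])
st=readout.get_state(); print(st["position"],st["contact_force"])
ex=FH[:,0]; m=HO-.053*ex; m[2]=.1105; meas("8",m,(245,300,300,360)) # relative to mouth
E
```

```text
[0.49506263 0.29390315 0.11121087] [ 0.13610956  0.96148737 -0.04962145]
n 272 slopes along ex,ey -0.0001 -0.0071
upper face rel TCP z -0.0571
((-0.014287639409303665, 0.006599895656108856), (0.030025973916053772, 0.04550546035170555), 1.5210556983947754) x -0.0294 0.001
0.0 y -0.0158 0.0297 z -0.0572
```

View pics/s8.png

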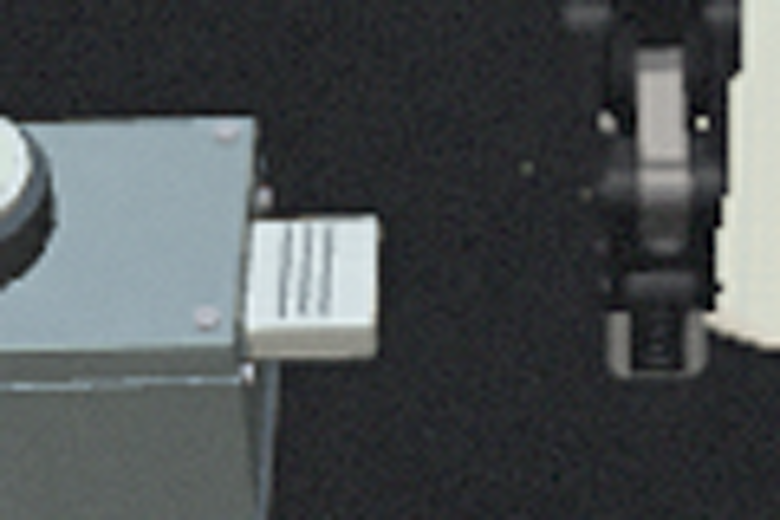

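About 29.5–30 mm is outside, with the slider level, so it looks home. To be sure it was the stop and not the fingers against the housing, I'll nudge the rear face gently with shut fingers.

Call:
{"op": "servo_tool", "data": {"moves": [{"dp": [0,0,0],"delta_rot": [0,0,0],"fingers": 0},{"dp": [0.05,0,0],"delta_rot": [0,0,0],"fingers": 0},{"dp": [0.1,0,0],"delta_rot": [0,0,0],"fingers": 0},{"dp": [0.06,0,0],"delta_rot": [0,0,0],"fingers": 0},{"dp": [0,0,0],"delta_rot": [0,0,0],"fingers": 0}]}}

```text
clock: 16.05
position: [0.5389, 0.3086, 0.1109]
ee_rot: [-0.001, 0.987, 0.163, 0.002]
contact_force: [0.8, -0.1, -0.0]
width: -0.0001
gripper_force: 0.0
```

Call:
{"op": "servo_tool", "data": {"moves": [{"dp": [0.01,0,0],"delta_rot": [0,0,0],"fingers": 0},{"dp": [0.01,0,0],"delta_rot": [0,0,0],"fingers": 0}]}}

```text
clock: 16.25
position: [0.5391, 0.3088, 0.1106]
ee_rot: [-0.0, 0.987, 0.163, -0.0]
contact_force: [-0.4, 0.3, 0.0]
width: 0.0001
gripper_force: 0.0
```

Call:
{"op": "servo_tool", "data": {"moves": [{"dp": [0.01,0,0],"delta_rot": [0,0,0],"fingers": 0},{"dp": [0,0,0],"delta_rot": [0,0,0],"fingers": 0}]}}

```text
clock: 16.45
position: [0.5416, 0.3097, 0.1111]
ee_rot: [-0.0, 0.987, 0.163, 0.001]
contact_force: [0.0, 0.2, 0.2]
width: -0.0001
gripper_force: 0.0
```

Call:
{"op": "servo_tool", "data": {"moves": [{"dp": [0.006,0,0],"delta_rot": [0,0,0],"fingers": 0},{"dp": [0.006,0,0],"delta_rot": [0,0,0],"fingers": 0},{"dp": [0,0,0],"delta_rot": [0,0,0],"fingers": 0}]}}

```text
clock: 16.75
position: [0.544, 0.3105, 0.1111]
ee_rot: [-0.0, 0.987, 0.163, 0.001]
contact_force: [-0.0, 0.4, -0.4]
width: -0.0
gripper_force: 0.0
```

Call:
{"op": "servo_tool", "data": {"moves": [{"dp": [0.006,0,0],"delta_rot": [0,0,0],"fingers": 0},{"dp": [0,0,0],"delta_rot": [0,0,0],"fingers": 0}]}}

```text
clock: 16.95
position: [0.5451, 0.3108, 0.111]
ee_rot: [-0.0, 0.987, 0.163, 0.001]
contact_force: [0.6, 0.4, 0.1]
width: 0.0002
gripper_force: 0.0
```

Call:
{"op": "servo_tool", "data": {"moves": [{"dp": [0.005,0,0],"delta_rot": [0,0,0],"fingers": 0},{"dp": [0,0,0],"delta_rot": [0,0,0],"fingers": 0}]}}

```text
clock: 17.15
position: [0.5453, 0.3109, 0.1109]
ee_rot: [-0.0, 0.987, 0.163, -0.0]
contact_force: [-2.5, -0.4, 1.8]
width: 0.0002
gripper_force: 1.1
```

Call:
{"op": "servo_tool", "data": {"moves": [{"dp": [0.006,0,0],"delta_rot": [0,0,0],"fingers": 0},{"dp": [0.004,0,0],"delta_rot": [0,0,0],"fingers": 0},{"dp": [0,0,0],"delta_rot": [0,0,0],"fingers": 0}]}}

```text
clock: 17.45
position: [0.5456, 0.311, 0.1109]
ee_rot: [0.0, 0.987, 0.163, -0.002]
contact_force: [-6.7, -1.5, 5.0]
width: -0.0001
gripper_force: 3.3
```

Call:
{"op": "servo_tool", "data": {"moves": [{"dp": [-0.05,0,0],"delta_rot": [0,0,0],"fingers": 0},{"dp": [-0.1,0,0],"delta_rot": [0,0,0],"fingers": 0},{"dp": [-0.15,0,0],"delta_rot": [0,0,0],"fingers": 0},{"dp": [0,0,-0.1],"delta_rot": [0,0,0],"fingers": 0},{"dp": [0,0,0],"delta_rot": [0,0,0],"fingers": 0}]}}

```text
clock: 17.95
position: [0.492, 0.293, 0.1329]
ee_rot: [-0.001, 0.987, 0.163, 0.004]
contact_force: [1.3, -0.2, 0.9]
width: 0.0003
gripper_force: 0.0
```

```bash
python3 - <<'E'
from ms import *
from rig import imaging
p,d=imaging.get_image("side"); np.savez("side9.npz",p=p,d=d)
ex=FH[:,0]; m=HO-.053*ex; m[2]=.1105; meas("9",m,(245,300,300,360))
p0=load("side")[0]; diff=cv2.absdiff(p,p0).max(2)
for nm,(x0,y0,x1,y1) in dict(timer=(393,285,432,320),can=(240,245,268,278),can2=(270,195,297,225),one=(322,220,385,265),bar=(330,180,390,222)).items(): print(nm,(diff[y0:y1,x0:x1]>50).sum())
print(readout.get_state()["contact_force"])
E
```

```text
n 269 slopes along ex,ey -0.0102 -0.0041
upper face rel TCP z -0.0571
((-0.014408753253519535, 0.006289223209023476), (0.02980903722345829, 0.04711708053946495), 2.1432182788848877) x -0.0295 0.0006
0.0 y -0.0169 0.0304 z -0.0572
timer 0
can 0
can2 80
one 1125
bar 544
[ 0.14534883 -0.13454276 -0.04633696]
```

```bash
python3 - <<'E'
from h import *
from rig import imaging
p,d=imaging.get_image("top"); p0,d0=load("top")
for nm,(x0,y0,x1,y1) in dict(one=(320,230,350,296),bar=(396,220,424,288),timer=(285,310,325,345),can=(298,165,322,195)).items():
    a,b=p[y0:y1,x0:x1],p0[y0:y1,x0:x1]; print(nm,(cv2.absdiff(a,b).max(2)>50).sum(),"arm over it:",((d0-d)[y0:y1,x0:x1]>.05).sum())
E
```

```text
one 0 arm over it: 5
bar 0 arm over it: 8
timer 0 arm over it: 11
can 0 arm over it: 2
```

The top view shows the other sliders, the timer and the canister unchanged. The slider is home and let go, so I'm handing in.

```bash
python3 -c "
from rig import manip
print(manip.sign_off())"
```

```text
the job is handed in; nothing more can be done
None
```

The two-window slider is home against the stop, upper face up and let go, with the other sliders, timer and canister unmoved, but the run may still be failed: at about 0.5 s the gripper brushed the microscope and I read about 134 N, over the 120 N wrist limit (and likely the 40 N limit on the arm and gripper body), and I viewed 11 pictures against the 10 allowed.

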